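# Load the radio's cell under the retaining lip

## Robot

A 6-joint arm with a two-finger parallel gripper is mounted at the origin on the work surface. World frame = base frame: x ahead of the robot, y to its left, z up, the work surface at z = 0. Lengths are in m, angles in rad, forces in N, time in s.
With the tool pointing down it reaches from about 0.375 to 0.9 m from the base axis. Payload 3.1 kg.
Tool frame: the origin (TCP) lies at the very end of the fingers, on their centre line; the grasp point (between the pads) lies 19 mm behind it; z points along the fingers, y is the line along which they close (so a half turn about z gives the same grasp; the last joint's range is limited). The gripper opens to 87 mm and grips with 3 to 60 N. Pads are 19 mm wide; open, the fingers measure 117 mm over their backs; the gripper's body (75 mm by 190 mm) begins 51 mm behind the grasp point.
Start: joints at [-1.335, 0.527, 1.433, -0, 1.181, -0.178], TCP at [0.251, -0.572, 0.223] pointing down, gripper open.
Joint ranges: [-3.08, 3.08], [-0.75, 2.2], [0.22, 2.44], [-1.43, 4.57], [0, 2.65], [-2.85, 2.85]. Speed limits (rad/s): [2.79, 2.79, 3.14, 3.14, 3.14, 3.14].

## Interface

Orientations are given as a unit quaternion [x, y, z, w].
In Python, from rig import status, viewer, robot gives the robot as it stands.
- The arm moves only by the tool arm_command, never from a script. Its arguments are lists of equal length, an entry for each row: "delta_rot": the turn, a rotation vector about the tool's x, y, z in degrees, a list of three; "delta_pos": the shift along the tool's x, y, z in m, a list of three; "gripper": the closure, from -1 (fully open) to 1 (shut). In form: {"delta_rot": [[rx, ry, rz], ...], "delta_pos": [[dx, dy, dz], ...], "gripper": [gripper, ...]}. A call has 1 to 12 rows; each row is the pose to reach, as a shift and turn from the pose commanded when the call began, along the tool's axes at that moment; what a row does not reach only later rows make up. A row lasts 1/12 s, in which the tool goes at most 41.7 mm and 7.16 degrees, less where a joint would pass 70% of its speed; a pose out of reach is approached as far as the arm can. A call with a gripper value outside its range is refused whole. The fingers move at their own pace and stop on an object; "grip_force" is the grip in N (left out, the last holds). Time passes only in rows, so rows that repeat a pose let the fingers close. It gives the time, the measured TCP pose, the force, the opening and the grip force at its end, in the units of the state.
- status.get_obs(): the state, without advancing time (a new reading comes with each control period).
- viewer.camera(name): name is "scene" or "top" or "wrist"; returns a dict with "pixels" (400x640x3 uint8, blue, green, red), "fx", "fy", "cx", "cy" (pixels), "pose" (4x4, takes a point from camera to world coordinates); the wrist camera has in their place "mount" (4x4, takes a point from camera to tool coordinates, whose origin is the TCP and whose axes are the flange's). Camera axes: x right, y down, z forward; pixel columns grow to the right and rows downward; lengths in m; the calibration is good to about 2 mm. A picture is of the moment at which its call begins: read the wrist's pose just before it. There is no depth.
- robot.hand_in(): hands the job in; it is judged then, once.
The state is a dict: "time": time; "q": joint angles; "joint_velocities": joint speeds; "joint_torque": joint torques, N m; "position": TCP position; "tool_rot": TCP orientation; "ft_force": force on the tool from outside, world axes, zero at the start; "moment": the same for the moment, N m; "grip_width": finger opening in m; "grip_force": force on a finger pad.
Only numpy, scipy, OpenCV 4.12 (cv2) and the standard library are available. Lean on these libraries where they do the work, as an engineer would, in place of code of your own. Each camera call takes 0.05 s, during which the arm holds its last target. There are 200 camera calls.

## Task

Put the fat battery cell from the wooden caddy into the open cell holder on the back of the radio: press its flat end back against the coil spring, roll the knobbed end down past the retaining lip, then bring it forward so that the knob rests against the lip's wall and the cell lies fully home in its saddles, and let go. Be gentle: do not squash the spring hard against its stop and do not force the cell against the lip or into the thin saddles, and leave everything else on the ledge where it is.

Things in the scene. Friction and masses are not known exactly. Their poses are not given: they have to be found in the camera images.
- cell: The fat cell: grey cylinder 18.4 mm across, 66 mm long (63 mm body plus a metal knob, 8 mm across, 3 mm long, at one end), about 50 g. Origin mid-length on its axis; x runs along the axis from flat end to knob; it may be turned about that axis. Starts level in the caddy's wider groove, knob away from the robot, axis 13 mm above the caddy's board, 19 mm above the ledge.
- cell_nub (a point): Tip of the fat cell's knob, on its axis, 33 mm from its origin.
- cell_flat (a point): Centre of the fat cell's flat end, on its axis, 33 mm from its origin.
- radio: White radio lying on its front, 170 x 116 x 30 mm, fixed. Origin under its centre, on the ledge; x along its length, z up. On its back (z = 30 mm), along x at y = 0, an open cell holder: spring and its block (block x -66 to -48 mm, 26 wide, top z = 58) at the -x end, nearer the robot; end wall and lip at +x; two V saddles between.
- lip: End wall with retaining lip, fixed; its frame is the radio's. Wall 26 mm wide, inner face x = 33 mm; lip reaches 7 mm back over the cell to x = 26 mm, underside z = 53.7, top 56.2 mm. Spring plate to lip edge is only 55 mm: tilt the cell knob end up (28 degrees clears the lip with the flat end at z = 45), press back, roll down. Over 12 N from the cell breaks it.
- bay_lip (a point): Where the knob's tip is when the cell is home: on the end wall's inner face, radio frame (33, 0, 43) mm.
- bay_spring (a point): Where the centre of the flat end is when the cell is home: radio frame (-33, 0, 43) mm.
- caddy: Dark wooden caddy, 110 x 124 mm, base board 6 mm thick, fixed. Origin under its centre. Two parallel grooves along its x made of 45 degree V saddles: the wider one at y = -30 mm holds the fat cell (saddles 6 mm long at x = -25 and 22 mm), the narrower at y = +34 mm the thin cell.
- thin_cell: Thin cell, 14.5 mm in diameter and 50.5 mm long, in the caddy's other groove; does not fit the radio: leave it.
- jar: Closed glass coffee jar, 84 mm in diameter, 150 mm tall; origin under its centre. Leave it.
- pitcher: Stainless milk pitcher, 84 mm in diameter, 100 mm tall, one handle. Leave it.
- scoop: Pink plastic scoop, 150 mm long, lying flat. Leave it.
- coaster: Square ceramic coaster 100 x 100 x 8 mm. Leave it.
- cup: Ceramic cup, 68 mm in diameter, 70 mm tall, on the coaster. Leave it.
- cover: The radio's battery cover, a white plate 95 x 45 x 6 mm lying flat. Leave it.
- tin: Aluminium tin, 70 mm in diameter, 75 mm tall. Leave it.
- bay_mid (a point): Centre of the home cell, radio frame (0, 0, 43) mm. Beside it both sides are free for fingers down to the radio's back, 13 mm below this point.
- saddles: The two thin, slippery 45 degree V saddles of the holder, fixed; their frame is the radio's. Each is 6 mm long (x -29 to -23 and 19 to 25 mm), 22 mm wide, tops at z = 41 mm; they carry the cell with its axis at z = 43 mm, y = 0. Pressed with more than 12 N by the cell (down or sideways) they snap.
- spring: Polished, slippery steel plate capping the coil spring: 20 mm wide, radio frame z 34 to 56 mm; origin on its face at z = 43 mm, x = -29 mm when free. It slides to the radio's -x against 1000 N/m, at most 16.5 mm (hard stop). Hold it 12.5 to 16 mm back (12.5 to 16 N) all through the roll-down so the knob passes the lip; with the cell home it is 4 mm back (4 N). Over 20 N on it is squashing.
Mind the look-alikes: they are no part of the job. What is shaped like the cell but purple is not meant. Several things look just like the radio: the one meant starts farthest to the robot's right.

How it is judged:
On the way, in this order (a step that is already met when the one before it is completed fails the run):
1. the fat cell is lifted out of the caddy (height (world z) of cell above 0.04 m), for 0.1 s.
2. the cell's flat end presses the spring back (contact force between cell and spring above 8 N and distance between cell_flat and bay_spring below 0.025 m), for 0.2 s.
At the end, for the whole second after the job is handed in: The fat cell lies home in the radio's holder, at rest and released: knob tip within 3 mm of its place at the end wall under the lip, centre of the flat end within 3 mm of its place at the spring, the spring pressing on it with more than 1 N (distance between cell_nub and bay_lip below 0.003 m and distance between cell_flat and bay_spring below 0.003 m and linear speed of cell below 0.01 m/s and contact force between cell and spring above 1 N); the robot touches nothing.
It fails at once if the spring is squashed: the cell presses its plate with more than 20 N (contact force between cell and spring above 20 N).
It fails at once if the cell is driven against the lip or its wall with more than 12 N (contact force between cell and lip above 12 N).
It fails at once if the cell is forced into the saddles with more than 12 N (contact force between cell and saddles above 12 N).
It fails at once if a bystander is moved more than 3 cm (distance of any of jar, pitcher, scoop, coaster, cup, cover, tin, thin_cell from where it was at the start of the episode above 0.03 m).
It also fails if it takes over 72 s, if anything falls off the work surface, if the arm or the gripper's body presses on something with over 40 N, if the wrist force passes 120 N, or if a joint passes its speed limit or range.

## Working session

There is one attempt and no reset: what is moved stays moved. The work goes in short steps, Python scripts to look and compute and a tool call to move; the robot and the scene stay as the last step left them, time stands still between calls to the robot, and variables do not carry over. Pictures are saved under pics/ and viewed, at most 10 in all, crops included, and the job is handed in when it is done.

Besides the shell and the picture viewer there is one more tool, called after "Call:" as a command line: name --argument value ..., lists and objects as JSON in quotes. arm_command: Moves the arm, as the interface text tells. Its arguments: {"type":"object","properties":{"delta_rot":{"type":"array","items":{"type":"array","items":{"type":"number"}}},"delta_pos":{"type":"array","items":{"type":"array","items":{"type":"number"}}},"gripper":{"type":"array","items":{"type":"number"}},"grip_force":{"type":"number"}},"required":["delta_rot","delta_pos","gripper"]}

```bash
ls; mkdir -p pics; cat > h.py <<'E'
import numpy as np, cv2
from rig import status, viewer, robot
from scipy.spatial.transform import Rotation as R
def snap(name,f):
    o=status.get_obs(); c=viewer.camera(name); cv2.imwrite('pics/'+f+'.png',c['pixels'])
    if 'mount' in c:
        T=np.eye(4);T[:3,:3]=R.from_quat(o['tool_rot']).as_matrix();T[:3,3]=o['position'];c['pose']=T@c['mount']
    np.savez('pics/'+f+'.npz',pose=c['pose'],k=[c['fx'],c['fy'],c['cx'],c['cy']]); return c
def ray(f,u,v,z):
    d=np.load('pics/'+f+'.npz');fx,fy,cx,cy=d['k'];P=d['pose']
    r=P[:3,:3]@np.array([(u-cx)/fx,(v-cy)/fy,1]);return P[:3,3]+r*(z-P[2,3])/r[2]
def proj(f,p):
    d=np.load('pics/'+f+'.npz');fx,fy,cx,cy=d['k'];P=d['pose']
    q=P[:3,:3].T@(np.array(p)-P[:3,3]);return np.array([fx*q[0]/q[2]+cx,fy*q[1]/q[2]+cy])
E
python3 - <<'E'
from h import *
snap('top','top0');snap('scene','sc0')
for f in('top0','sc0'):
    d=np.load('pics/'+f+'.npz');print(d['pose'].round(3),d['k'])
o=status.get_obs();print(o)
E
```

```text
pics
[[-0.002 -0.986  0.165  0.304]
 [-1.    -0.    -0.018  0.021]
 [ 0.017 -0.165 -0.986  1.262]
 [ 0.     0.     0.     1.   ]] [492.26899285 492.26899285 310.1429835  200.65981637]
[[-0.007  0.782 -0.624  1.236]
 [ 1.     0.013  0.005  0.013]
 [ 0.012 -0.624 -0.782  0.965]
 [ 0.     0.     0.     1.   ]] [445.25221863 445.25221863 316.64785942 202.89926673]
{'time': 0.1, 'q': array([-1.33549491e+00,  5.28372251e-01,  1.43375985e+00, -3.92190270e-05,
        1.18137552e+00, -1.78510103e-01]), 'joint_velocities': array([ 2.21398833e-03, -1.17946580e-03, -1.87046262e-03,  6.31607974e-05,
        7.27258534e-04,  5.17131004e-04]), 'joint_torque': array([-1.52625930e-04, -4.40984845e+01, -1.77150589e+01,  6.34174864e-02,
        5.33688767e-02, -4.19520256e-05]), 'position': array([ 0.2511716 , -0.57160353,  0.22167461]), 'tool_rot': array([ 9.78669275e-01,  2.05439855e-01, -4.53116720e-05, -9.56584976e-04]), 'ft_force': array([ 0.77924409,  0.84425725, -0.88846458]), 'moment': array([-5.51409793e-05, -8.46981550e-03, -6.66892228e-03]), 'grip_force': 0.0, 'grip_width': 0.08725207824400225}
```

View pics/top0.png

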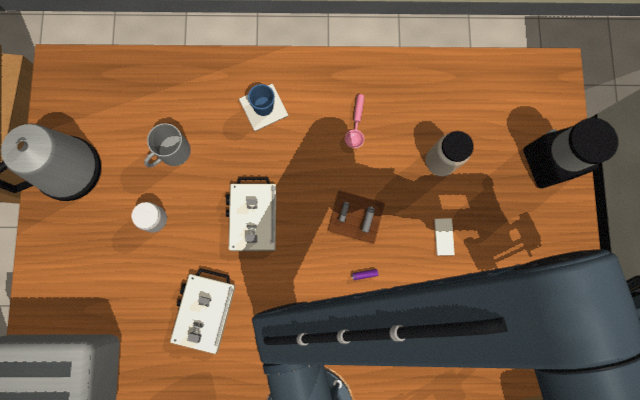

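View pics/sc0.png

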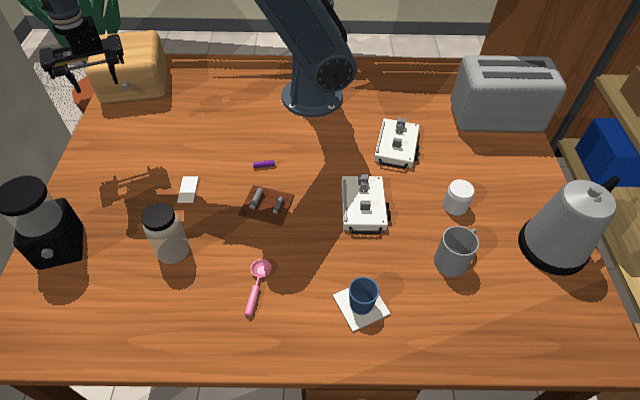

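The top view shows two radios, at (252,217) and (202,312). The robot's right is −y, which is image right in the top view, so (252,217) is the one meant. In the scene view it is at (365,203). The fat cell is the larger grey cylinder in the caddy at top (368,218). The purple decoy is at (365,274) and the thin cell at (344,211). I'll confirm with one crop.

```bash
python3 - <<'E'
from h import *
im=cv2.imread('pics/top0.png');cv2.imwrite('pics/crop0.png',cv2.resize(im[165:265,215:395],None,fx=4.4,fy=4.4,interpolation=cv2.INTER_CUBIC))
for n,u,v,z in[('cell',368,218,.02),('radioC',254,217,.03),('cad',357,217,.006),('r2',204,312,.03)]:print(n,ray('top0',u,v,z).round(3))
c=viewer.camera('wrist');print(c['mount'].round(4),c['fx'],c['cx'],c['cy'])
E
```

```text
cell [ 0.467 -0.149  0.02 ]
radioC [0.469 0.14  0.03 ]
cad [ 0.472 -0.122  0.006]
r2 [0.235 0.258 0.03 ]
[[-3.000e-04 -9.606e-01 -2.781e-01  7.600e-02]
 [ 1.000e+00 -0.000e+00 -1.100e-03 -5.000e-04]
 [ 1.000e-03 -2.781e-01  9.606e-01 -1.625e-01]
 [ 0.000e+00  0.000e+00  0.000e+00  1.000e+00]] 320.16208889839237 319.43716968000393 197.2257181809548
```

View pics/crop0.png

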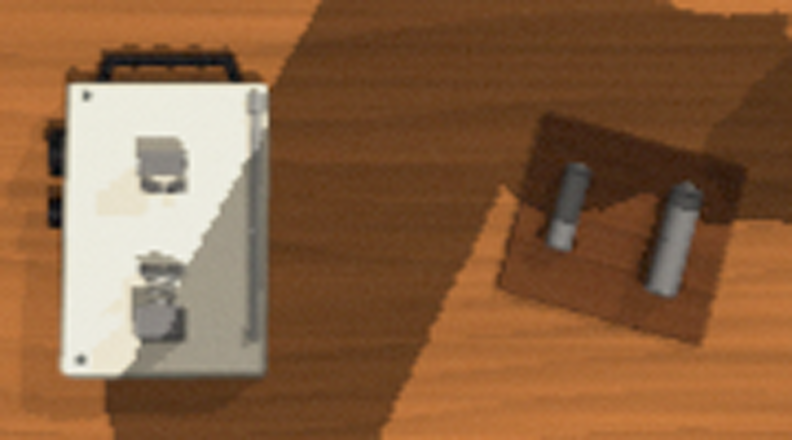

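The crop confirms both. The radio at top (252,217) has its spring block toward the robot. The fat cell is in the caddy's right groove, from its flat end at crop (663,290) to its knob at (687,185).

```bash
cat >> h.py <<'E'
def Rt(yaw,tilt=0): # tool x at yaw (deg), knob-up tilt
    y=np.radians(yaw); b=np.array([[np.cos(y),np.sin(y),0],[np.sin(y),-np.cos(y),0],[0,0,-1]])
    return b@R.from_euler('y',tilt,degrees=True).as_matrix()
def delta(p,Rw,cmd=None):
    if cmd is None:
        o=status.get_obs();p0=np.array(o['position']);R0=R.from_quat(o['tool_rot']).as_matrix()
    else:p0,R0=np.array(cmd[0]),cmd[1]
    print('drot',R.from_matrix(R0.T@Rw).as_rotvec(degrees=True).round(2),'dpos',(R0.T@(np.array(p)-p0)).round(4))
E
python3 - <<'E'
from h import *
a=ray('top0',365.7,230.9,.02);b=ray('top0',371.1,207,.02);c=(a+b)/2;d=b-a;yaw=np.degrees(np.arctan2(d[1],d[0]));print(a,b,yaw,np.linalg.norm(d))
ax=d/np.linalg.norm(d);print((Rt(0,28)@[1,0,0]).round(2))
p=c-ax*.04;p[2]=.09;print(p);delta(p,Rt(yaw))
E
```

```text
[ 0.43435846 -0.14205097  0.02      ] [ 0.49570227 -0.1571891   0.02      ] -13.8622139248688 0.06318405563923687
[0.88 0.   0.47]
[ 0.42619538 -0.14003652  0.09      ]
drot [-1.000e-01  1.000e-02  3.757e+01] dpos [ 0.3338 -0.3246  0.1324]
```

Call:
arm_command --delta_rot '[[0, 0, 37.5], [0, 0, 37.5], [0, 0, 37.5], [0, 0, 37.5], [0, 0, 37.5], [0, 0, 37.5], [0, 0, 37.5], [0, 0, 37.5], [0, 0, 37.5], [0, 0, 37.5], [0, 0, 37.5], [0, 0, 37.5]]' --delta_pos '[[0.334, -0.325, 0.13], [0.334, -0.325, 0.13], [0.334, -0.325, 0.13], [0.334, -0.325, 0.13], [0.334, -0.325, 0.13], [0.334, -0.325, 0.13], [0.334, -0.325, 0.13], [0.334, -0.325, 0.13], [0.334, -0.325, 0.13], [0.334, -0.325, 0.13], [0.334, -0.325, 0.13], [0.334, -0.325, 0.13]]' --gripper '[-1, -1, -1, -1, -1, -1, -1, -1, -1, -1, -1, -1]'

```text
time: 1.15
position: [0.4261, -0.1367, 0.0916]
tool_rot: [0.993, -0.119, -0.001, -0.001]
ft_force: [0.2, -0.0, -0.2]
grip_width: 0.0869
grip_force: 0.0
```

Call:
arm_command --delta_rot '[[0, 0, 0], [0, 0, 0], [0, 0, 0], [0, 0, 0]]' --delta_pos '[[0, 0, 0], [0, 0, 0], [0, 0, 0], [0, 0, 0]]' --gripper '[-1, -1, -1, -1]'

```text
time: 1.48
position: [0.4268, -0.1418, 0.0929]
tool_rot: [0.993, -0.121, 0.001, 0.0]
ft_force: [0.0, -0.7, -0.5]
grip_width: 0.0869
grip_force: 0.0
```

```bash
python3 - <<'E'
from h import *
snap('wrist','w1');o=status.get_obs();print(o['time'],o['position'],o['tool_rot'],o['ft_force'])
E
```

```text
1.5333 [ 0.42669845 -0.14193102  0.09293456] [ 9.92642000e-01 -1.21083769e-01  6.50599660e-04  3.97277834e-04] [-0.46249543 -0.09666037  0.06041409]
```

View pics/w1.png

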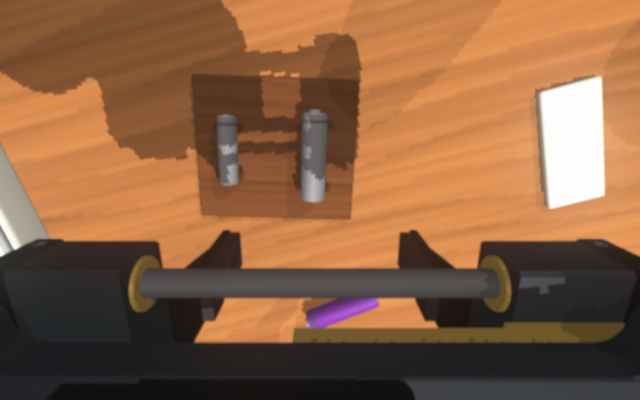

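The wrist view shows the fat cell from its flat end at (313,201) to its knob tip at (315,109). The thin cell is to the left at (228,150), and the purple decoy is behind at (342,310).

```bash
python3 - <<'E'
from h import *
im=cv2.imread('pics/w1.png');g=cv2.cvtColor(im,cv2.COLOR_BGR2HSV)
s=g[:,:,1].astype(int)
for v in(125,140,155,170,185,195):print(v,''.join('#' if x<70 else '.' for x in s[v,290:340]))
print([(v,s[v,314],im[v,314].tolist()) for v in list(range(104,118))+list(range(192,210))])
a=ray('w1',313.5,201,.019);b=ray('w1',314.8,110,.019);d=b-a;print(a,b,np.linalg.norm(d),np.degrees(np.arctan2(d[1],d[0])))
E
```

```text
125 ............#########################.............
140 ............#########################.............
155 ...........#########################..............
170 ...........########################...............
185 ...........########################...............
195 ...........#######################................
[(104, np.int64(158), [34, 55, 89]), (105, np.int64(155), [35, 55, 89]), (106, np.int64(152), [36, 56, 89]), (107, np.int64(149), [36, 55, 87]), (108, np.int64(100), [56, 68, 92]), (109, np.int64(43), [88, 94, 106]), (110, np.int64(17), [115, 119, 123]), (111, np.int64(8), [125, 127, 129]), (112, np.int64(12), [124, 128, 130]), (113, np.int64(14), [120, 124, 127]), (114, np.int64(17), [113, 117, 121]), (115, np.int64(14), [106, 108, 112]), (116, np.int64(10), [103, 104, 107]), (117, np.int64(10), [102, 103, 106]), (192, np.int64(5), [182, 183, 186]), (193, np.int64(5), [182, 183, 186]), (194, np.int64(7), [181, 183, 186]), (195, np.int64(7), [181, 182, 186]), (196, np.int64(7), [181, 182, 186]), (197, np.int64(7), [181, 182, 186]), (198, np.int64(7), [181, 182, 186]), (199, np.int64(7), [180, 181, 185]), (200, np.int64(11), [176, 178, 184]), (201, np.int64(30), [160, 167, 181]), (202, np.int64(66), [125, 140, 169]), (203, np.int64(118), [82, 107, 153]), (204, np.int64(152), [59, 92, 146]), (205, np.int64(160), [55, 90, 147]), (206, np.int64(161), [54, 90, 146]), (207, np.int64(159), [55, 89, 146]), (208, np.int64(159), [56, 90, 148]), (209, np.int64(159), [57, 92, 151])]
[ 0.43214169 -0.13801849  0.019     ] [ 0.49759096 -0.15552762  0.019     ] 0.06775084881503539 -14.977173211009488
```

```bash
python3 - <<'E'
from h import *
a=ray('w1',312.5,202,.027);b=ray('w1',314.5,108.7,.021);d=b-a;print(a,b,np.linalg.norm(d[:2]),np.degrees(np.arctan2(d[1],d[0])))
c=(a+b)/2;c[2]=.019;yaw=np.degrees(np.arctan2(d[1],d[0]));print(c,yaw)
p=c.copy();p[2]=.0095;delta(p,Rt(yaw))
E
```

```text
[ 0.43386929 -0.13783487  0.027     ] [ 0.49852304 -0.15557303  0.021     ] 0.06704289781746027 -15.341957362643763
[ 0.46619616 -0.14670395  0.019     ] -15.341957362643763
drot [ 0.04 -0.08  1.43] dpos [ 0.0394 -0.0049  0.0835]
```

Call:
arm_command --delta_rot '[[0, 0, 1.4], [0, 0, 1.4], [0, 0, 1.4], [0, 0, 1.4], [0, 0, 1.4], [0, 0, 1.4], [0, 0, 1.4], [0, 0, 1.4], [0, 0, 1.4], [0, 0, 1.4], [0, 0, 1.4], [0, 0, 1.4]]' --delta_pos '[[0.02, -0.0025, 0.0], [0.0395, -0.005, 0.0], [0.0395, -0.005, 0.01], [0.0395, -0.005, 0.025], [0.0395, -0.005, 0.04], [0.0395, -0.005, 0.055], [0.0395, -0.005, 0.065], [0.0395, -0.005, 0.073], [0.0395, -0.005, 0.079], [0.0395, -0.005, 0.0835], [0.0395, -0.005, 0.0835], [0.0395, -0.005, 0.0835]]' --gripper '[0.1, 0.1, 0.1, 0.1, 0.1, 0.1, 0.1, 0.1, 0.1, 0.1, 0.1, 0.1]' --grip_force 6

```text
time: 2.53
position: [0.4661, -0.1451, 0.0092]
tool_rot: [0.991, -0.132, 0.0, 0.0]
ft_force: [0.2, 0.1, -0.0]
grip_width: 0.0393
grip_force: 0.0
```

Call:
arm_command --delta_rot '[[0, 0, 0], [0, 0, 0], [0, 0, 0], [0, 0, 0], [0, 0, 0], [0, 0, 0], [0, 0, 0], [0, 0, 0], [0, 0, 0], [0, 0, 0]]' --delta_pos '[[0, 0, 0], [0, 0, 0], [0, 0, 0], [0, 0, 0], [0, 0, 0], [0, 0, 0], [0, 0, 0], [0, 0, 0], [0, 0, 0], [0, 0, 0]]' --gripper '[0.3, 0.5, 0.7, 1, 1, 1, 1, 1, 1, 1]' --grip_force 6

```text
time: 3.37
position: [0.466, -0.1465, 0.0096]
tool_rot: [0.991, -0.132, 0.0, 0.001]
ft_force: [-4.2, -7.4, 2.9]
grip_width: 0.0177
grip_force: 6.0
```

Call:
arm_command --delta_rot '[[0, 0, 0], [0, 0, 0], [0, 0, 0], [0, 0, 0]]' --delta_pos '[[0, 0.0005, 0], [0, 0.001, 0], [0, 0.001, 0], [0, 0.001, 0]]' --gripper '[1, 1, 1, 1]'

```text
time: 3.7
position: [0.4659, -0.1466, 0.0095]
tool_rot: [0.991, -0.132, 0.0, 0.001]
ft_force: [-2.1, -5.7, 4.4]
grip_width: 0.0182
grip_force: 6.0
```

Call:
arm_command --delta_rot '[[0, 0, 0], [0, 0, 0], [0, 0, 0], [0, 0, 0]]' --delta_pos '[[0, 0.001, 0], [0, 0.002, 0], [0, 0.002, 0], [0, 0.002, 0]]' --gripper '[1, 1, 1, 1]'

```text
time: 4.03
position: [0.4658, -0.1469, 0.0094]
tool_rot: [0.991, -0.133, 0.0, -0.0]
ft_force: [2.4, 3.2, 5.3]
grip_width: 0.0178
grip_force: 6.0
```

```bash
python3 - <<'E'
from h import *
o=status.get_obs();print(o['position'],o['ft_force'],o['moment'],o['grip_width'],o['grip_force'])
E
```

```text
[ 0.46578189 -0.14689113  0.00935071] [2.39550694 3.22001377 5.34297737] [ 0.63810247 -0.2570085  -0.08525657] 0.017774138570490202 6.004025191068649
```

Call:
arm_command --delta_rot '[[0, 0, 0], [0, 0, 0], [0, 0, 0], [0, 0, 0], [0, 0, 0], [0, 0, 0], [0, 0, 0], [0, 0, 0], [0, 0, 0], [0, 0, 0]]' --delta_pos '[[0, 0, 0], [0, 0, 0], [0, 0, 0], [0, 0, -0.002], [0, 0, -0.01], [0, 0, -0.025], [0, 0, -0.05], [0, 0, -0.08], [0, 0, -0.11], [0, 0, -0.11]]' --gripper '[1, 1, 1, 1, 1, 1, 1, 1, 1, 1]' --grip_force 50

```text
time: 4.87
position: [0.468, -0.1492, 0.1238]
tool_rot: [0.991, -0.132, 0.004, 0.002]
ft_force: [1.0, 0.4, -0.2]
grip_width: 0.017
grip_force: 50.0
```

```bash
python3 - <<'E'
from h import *
o=status.get_obs();print(o['position'],o['ft_force'],o['grip_width'])
delta([.40,.14,.125],Rt(-1))
E
```

```text
[ 0.46799504 -0.14916205  0.12378946] [ 0.99971388  0.43726427 -0.20350715] 0.017002350325322994
drot [  0.21  -0.51 -14.17] dpos [-0.1413 -0.2613 -0.0032]
```

Call:
arm_command --delta_rot '[[0, 0, -14.2], [0, 0, -14.2], [0, 0, -14.2], [0, 0, -14.2], [0, 0, -14.2], [0, 0, -14.2], [0, 0, -14.2], [0, 0, -14.2], [0, 0, -14.2], [0, 0, -14.2], [0, 0, -14.2], [0, 0, -14.2]]' --delta_pos '[[-0.01, -0.019, 0], [-0.025, -0.046, 0], [-0.044, -0.082, 0], [-0.063, -0.117, 0], [-0.082, -0.152, 0], [-0.101, -0.187, 0], [-0.12, -0.222, 0], [-0.133, -0.246, 0], [-0.139, -0.258, 0], [-0.1413, -0.2613, 0], [-0.1413, -0.2613, 0], [-0.1413, -0.2613, 0]]' --gripper '[1, 1, 1, 1, 1, 1, 1, 1, 1, 1, 1, 1]'

```text
time: 5.87
position: [0.3974, 0.141, 0.1189]
tool_rot: [1.0, -0.009, -0.0, 0.0]
ft_force: [-0.4, -0.1, -0.1]
grip_width: 0.0169
grip_force: 50.0
```

Call:
arm_command --delta_rot '[[0, 0, 0], [0, 0, 0], [0, 0, 0]]' --delta_pos '[[0, 0, 0], [0, 0, 0], [0, 0, 0]]' --gripper '[1, 1, 1]'

```text
time: 6.12
position: [0.3977, 0.1405, 0.119]
tool_rot: [1.0, -0.01, 0.0, 0.0]
ft_force: [0.1, 0.6, -1.7]
grip_width: 0.017
grip_force: 50.0
```

```bash
python3 - <<'E'
from h import *
c=snap('wrist','w2');o=status.get_obs();print(o['time'],o['position'],o['tool_rot'],o['ft_force'])
im=c['pixels'][0:260,120:520];cv2.imwrite('pics/w2c.png',cv2.resize(im,None,fx=2,fy=2,interpolation=cv2.INTER_CUBIC))
E
```

```text
6.1667 [0.39767514 0.14059949 0.11901924] [ 9.99954712e-01 -9.51700184e-03  1.34338651e-05  1.71312012e-05] [-0.15451987  0.33968682 -0.79177925]
```

View pics/w2c.png

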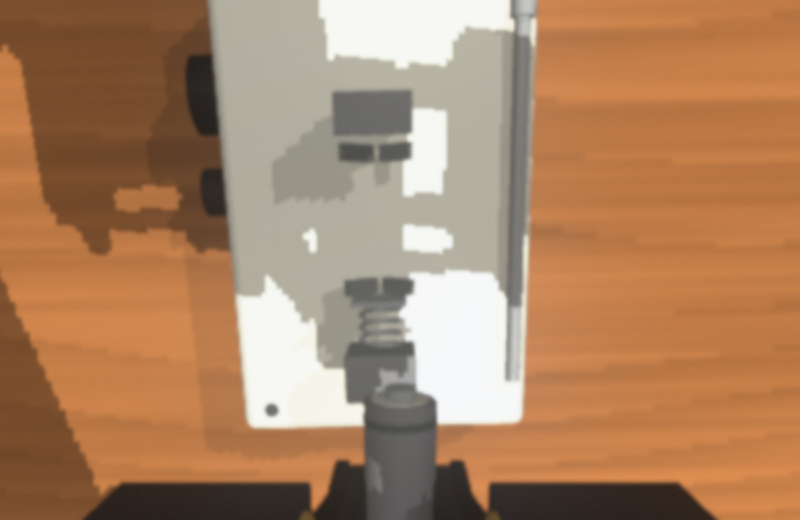

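The wrist view shows, in 2× crop pixels:
- the lip at (332–412, 90–135)
- the far saddle at (338–411, 143–160)
- the near saddle at (344–413, 279–296)
- the block's front edge at y≈345
- the held cell with its knob at (400,390)

I'll fit the radio's pose to these.

```bash
python3 - <<'E'
from h import *
from scipy.optimize import least_squares
P=[((332,135),(26,13,56.2)),((412,135),(26,-13,56.2)),((338,143),(25,11,41)),((411,143),(25,-11,41)),((344,279),(-23,11,41)),((413,279),(-23,-11,41)),((346,345),(-48,13,58)),((414,344),(-48,-13,58)),((249,428),(-85,58,30)),((522,422),(-85,-58,30))]
px=np.array([np.array(a)/2+[120,0] for a,_ in P]);m=np.array([b for _,b in P])/1000
def w(t):
    c,s=np.cos(t[2]),np.sin(t[2]);return np.c_[t[0]+c*m[:,0]-s*m[:,1],t[1]+s*m[:,0]+c*m[:,1],m[:,2]]
f=lambda t:np.concatenate([proj('w2',q)-x for q,x in zip(w(t),px)])
r=least_squares(f,[.469,.14,0]);print(r.x,np.degrees(r.x[2]));print(r.fun.reshape(-1,2).round(1))
# held cell knob tip check
print('knob',ray('w2',320,197,.119+.0095))
E
```

```text
[0.47213035 0.14763007 0.00580957] 0.3328636312439873
[[ 0.3 -1.3]
 [ 0.  -2.4]
 [ 2.4 -1.4]
 [-2.7 -2.3]
 [ 2.7 -0.2]
 [-2.2 -1. ]
 [-1.3  4.7]
 [ 1.1  4.3]
 [-1.8  0.7]
 [ 1.4  0.4]]
knob [0.42933703 0.14009874 0.1285    ]
```

```bash
python3 - <<'E'
from h import *
from scipy.optimize import least_squares
P=[((332,135),(26,13,53.7)),((412,135),(26,-13,53.7)),((338,143),(25,11,41)),((411,143),(25,-11,41)),((344,296),(-29,11,41)),((413,296),(-29,-11,41)),((346,345),(-48,13,30)),((414,345),(-48,-13,30)),((249,428),(-85,58,30)),((522,423),(-85,-58,30)),((228,270),(None,58,30)),((530,150),(None,-58,30))]
P=P[:10]
px=np.array([np.array(a)/2+[120,0] for a,_ in P]);m=np.array([b for _,b in P])/1000
def w(t):
    c,s=np.cos(t[2]),np.sin(t[2]);return np.c_[t[0]+c*m[:,0]-s*m[:,1],t[1]+s*m[:,0]+c*m[:,1],m[:,2]]
f=lambda t:np.concatenate([proj('w2',q)-x for q,x in zip(w(t),px)])
r=least_squares(f,[.469,.14,0]);t=r.x;print(t,np.degrees(t[2]));print(r.fun.reshape(-1,2).round(1))
yaw=np.degrees(t[2])
# tool targets: tilt, flat centre radio (xf,zf); grasp: TCP 9.5mm below axis at cell mid offset e
E
```

```text
[0.47105712 0.14781983 0.00273364] 0.15662589367384985
[[ 0.6  0.8]
 [-0.2 -0.2]
 [ 2.3  0.2]
 [-2.8 -0.6]
 [ 2.7  0.8]
 [-2.4  0.1]
 [ 1.3 -1.7]
 [-0.2 -2.4]
 [-2.3  1.7]
 [ 0.8  1.3]]
```

```bash
cat >> h.py <<'E'
RX,RY,RYAW=.4711,.1478,.2
def tcp(A,zf,th,e=0): # A: x of flat's top edge, zf: flat centre z, th tilt, (mm, radio frame) -> world tcp,R
    t=np.radians(th);c,s=np.cos(t),np.sin(t)
    x=A+9.2*s+33*c+9.5*s; z=zf+33*s-9.5*c
    y=np.radians(RYAW);return np.array([RX+np.cos(y)*x/1000,RY+np.sin(y)*x/1000,z/1000]),Rt(RYAW,th)
E
python3 - <<'E'
from h import *
p,Q=tcp(-25.5,45,28);print(p)
p2=p+[0,0,.05];delta(p2,Q)
delta(p,Q,(p2,Q))
E
```

```text
[0.48351631 0.14784334 0.05210456]
drot [ 0.32 28.   -1.26] dpos [ 0.0857 -0.0089  0.0169]
drot [0. 0. 0.] dpos [-0.0235  0.      0.0441]
```

Call:
arm_command --delta_rot '[[0, 4, 0], [0, 9, -0.3], [0, 14, -0.6], [0, 19, -1], [0, 24, -1.2], [0.3, 28, -1.2], [0.3, 28, -1.2], [0.3, 28, -1.2], [0.3, 28, -1.2], [0.3, 28, -1.2]]' --delta_pos '[[0.008, -0.001, 0], [0.022, -0.003, 0.002], [0.038, -0.005, 0.005], [0.054, -0.007, 0.01], [0.07, -0.009, 0.014], [0.081, -0.009, 0.017], [0.0857, -0.009, 0.017], [0.0857, -0.009, 0.017], [0.0857, -0.009, 0.017], [0.0857, -0.009, 0.017]]' --gripper '[1, 1, 1, 1, 1, 1, 1, 1, 1, 1]'

```text
time: 7.0
position: [0.4909, 0.1497, 0.1153]
tool_rot: [0.973, 0.005, 0.232, -0.001]
ft_force: [0.8, -0.8, -0.4]
grip_width: 0.0169
grip_force: 50.0
```

```bash
python3 - <<'E'
from h import *
p,Q=tcp(-25.5,45,28)
o=status.get_obs();print(o['time'],o['position'],o['ft_force'],o['q'].round(2));delta(p,Q)
c=snap('scene','sc1');u,v=proj('sc1',[.47,.147,.06]).astype(int);cv2.imwrite('pics/sc1c.png',cv2.resize(c['pixels'][v-75:v+55,u-80:u+80],None,fx=4.5,fy=4.5,interpolation=cv2.INTER_CUBIC))
E
```

```text
7.0 [0.49094757 0.1496859  0.11531959] [ 0.77860228 -0.81130089 -0.43134309] [ 0.1   0.51  2.15 -1.2   0.04  2.86]
drot [-0.19  1.2   0.38] dpos [-0.0352  0.0018  0.0531]
```

View pics/sc1c.png

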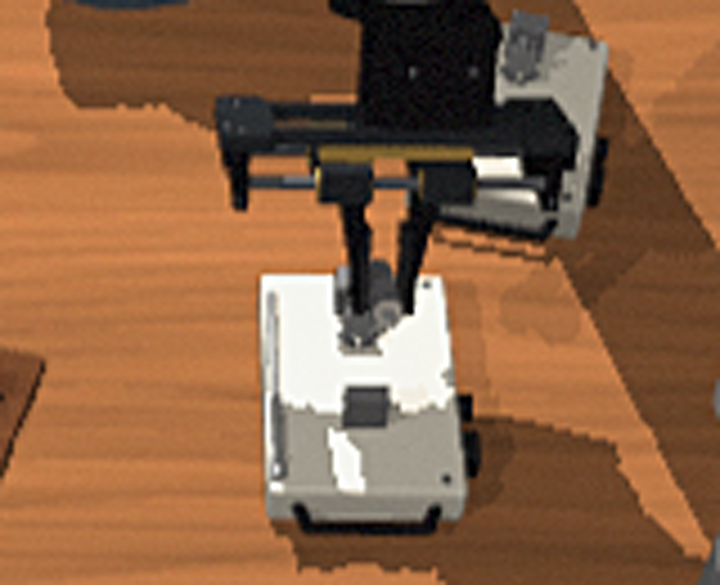

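The picture shows the cell held tilted, knob up, above the holder. The wrist is close to singular (q5≈0.04, q6 at its range), so I'm backing the tilt off before going on.

Call:
arm_command --delta_rot '[[0, -5, 0], [0, -10, 0], [0, -14, 0], [0, -14, 0], [0, -14, 0], [0, -14, 0], [0, -14, 0]]' --delta_pos '[[0, 0, -0.005], [0, 0, -0.01], [0, 0, -0.015], [0, 0, -0.015], [0, 0, -0.015], [0, 0, -0.015], [0, 0, -0.015]]' --gripper '[1, 1, 1, 1, 1, 1, 1]'

```text
time: 7.63
position: [0.485, 0.1507, 0.1296]
tool_rot: [0.994, 0.002, 0.111, -0.004]
ft_force: [2.0, 0.1, -0.9]
grip_width: 0.017
grip_force: 50.0
```

```bash
python3 - <<'E'
from h import *
o=status.get_obs();print(o['time'],o['position'],o['tool_rot'].round(3),o['q'].round(4),o['joint_velocities'].round(2))
delta([.45,.1478,.16],Rt(0.2,0))
E
```

```text
7.6333 [0.48500092 0.15070807 0.1296487 ] [ 0.994  0.002  0.111 -0.004] [ 0.0884  0.4635  1.9751 -0.0261  0.4808  1.6778] [-0.06 -0.01 -0.19  0.74  0.46 -0.77]
drot [ -0.39 -12.75  -0.02] dpos [-0.0274  0.0026 -0.0373]
```

```bash
python3 - <<'E'
from h import *
from scipy.optimize import least_squares
D=[((.52837,1.43376,1.18138),(.25117,-.5716,.22167),-1.33549),((.4635,1.9751,.4808),(.485,.15071,.12965),.0884)]
def fk(t,q,n=0):
    a,z0,L2,L3,L6,g=t; A=q[0];B=A+q[1];C=B+q[2]
    return np.array([a+L2*np.sin(A)+L3*np.sin(B)+L6*np.sin(C),z0+L2*np.cos(A)+L3*np.cos(B)+L6*np.cos(C)])
off=[(y*np.cos(q1)-x*np.sin(q1)) for _,(x,y,z),q1 in D];print(off)
D2=[(q,(x*np.cos(q1)+y*np.sin(q1),z)) for q,(x,y,z),q1 in D]
D2+= [((.51,2.15,.0),(.49095*np.cos(.1)+.14969*np.sin(.1),.1153))]
f=lambda t:np.concatenate([(fk(t,q)-np.array(p))*1000 for q,p in D2]+[[ (t[0])*20, (t[5])]])
r=least_squares(f,[0,.3,.45,.4,.3,0]);print(r.x.round(4),r.fun.round(2))
E
```

```text
[np.float64(0.11098517266149824), np.float64(0.10730333563544447)]
[-0.0495 -0.3074  0.8111  0.2695  0.0692  0.    ] [ -6.04  -0.52   6.18  15.44  -0.12 -14.92  -0.99   0.  ]
```

Call:
arm_command --delta_rot '[[0, -3, 0], [0, -7, 0], [0, -12.7, 0], [0, -12.7, 0], [0, -12.7, 0], [0, -12.7, 0], [0, -12.7, 0]]' --delta_pos '[[0, 0, -0.01], [-0.01, 0, -0.02], [-0.027, 0.0025, -0.037], [-0.027, 0.0025, -0.037], [-0.027, 0.0025, -0.037], [-0.027, 0.0025, -0.037], [-0.027, 0.0025, -0.037]]' --gripper '[1, 1, 1, 1, 1, 1, 1]'

```text
time: 8.22
position: [0.4483, 0.1471, 0.158]
tool_rot: [1.0, 0.003, 0.0, -0.001]
ft_force: [-0.7, 0.0, -0.3]
grip_width: 0.0169
grip_force: 50.0
```

```bash
python3 - <<'E'
from h import *
o=status.get_obs();print(o['time'],o['position'],o['tool_rot'].round(3),o['q'].round(4),o['joint_velocities'].round(2))
E
```

```text
8.2167 [0.44832899 0.14712655 0.15803937] [ 1.     0.003  0.    -0.001] [0.0781 0.4252 1.876  0.0031 0.8396 1.6416] [ 0.    0.   -0.   -0.    0.01 -0.  ]
```

```bash
python3 - <<'E'
from h import *
from scipy.optimize import least_squares
D=[((.52837,1.43376,1.18138),(.25117,-.5716,.22167),-1.33549),((.4635,1.9751,.4808),(.485,.15071,.12965),.0884),((.4252,1.876,.8396),(.44833,.14713,.15804),.0781)]
def fk(t,q):
    a,z0,L2,L3,L6,g=t; A=q[0];B=A+q[1];C=B+q[2]
    return np.array([a+L2*np.sin(A)+L3*np.sin(B)+g*np.cos(B)+L6*np.sin(C),z0+L2*np.cos(A)+L3*np.cos(B)-g*np.sin(B)+L6*np.cos(C)])
D2=[(q,(x*np.cos(q1)+y*np.sin(q1),z)) for q,(x,y,z),q1 in D]
print(np.array([p for _,p in D2]),[y*np.cos(q1)-x*np.sin(q1) for _,(x,y,z),q1 in D])
D2+= [((.51,2.15,.0),(.49095*np.cos(.1)+.14969*np.sin(.1),.1153))]
for wt in(20,.1):
  f=lambda t:np.concatenate([(fk(t,q)-np.array(p))*1000*(1 if i<3 else .3) for i,(q,p) in enumerate(D2)]+[[t[0]*wt]])
  best=min((least_squares(f,x0) for x0 in np.random.default_rng(0).uniform([-.1,.1,.3,.2,.1,-.2],[.1,.5,.6,.6,.4,.2],(20,6))),key=lambda r:r.cost)
  print(best.x.round(4),best.fun.round(2))
E
```

```text
[[0.6144064  0.22167   ]
 [0.49641162 0.12965   ]
 [0.45844255 0.15804   ]] [np.float64(0.11098517266149824), np.float64(0.10730333563544447), np.float64(0.11170252224641627)]
[0.0008 0.27   0.5867 0.3914 0.3006 0.1136] [ 0.03  0.06 -0.71 -0.15  0.35  0.02  1.09  0.24  0.02]
[0.0008 0.2701 0.5866 0.3914 0.3007 0.1136] [ 0.03  0.06 -0.71 -0.15  0.35  0.02  1.09  0.24  0.  ]
```

```bash
cat > ik.py <<'E'
import numpy as np
L0,L2,L3,L6,g=.27,.5867,.3914,.3007,.1136
def ik(x,y,z,tilt):
    r=np.sqrt(x*x+y*y-.111**2); t=np.pi-np.radians(tilt)
    wr=r-L6*np.sin(t);wz=z-L0-L6*np.cos(t)
    M=np.hypot(L3,g);ph=np.arctan2(g,L3) # forearm effective angle B+ph
    d=np.hypot(wr,wz);k=np.arccos((d*d-L2**2-M**2)/(2*L2*M))
    az=np.arctan2(wr,wz);q2=az-np.arctan2(M*np.sin(k),L2+M*np.cos(k));q3=k-ph
    return q2,q3,t-q2-q3
E
python3 - <<'E'
from ik import *
for x,y,z,t in [(.4483,.1471,.158,0),(.485,.1507,.1296,12.7)]:print(np.round(ik(x,y,z,t),3))
h=8
for dl in(10,15,20,25,30):
  for A,zf,th in[(-25.5,65,28),(-25.5,45,28),(-44,45,28),(-44,44,15),(-44,43.5,0),(-33,43,0)]:
    T=np.radians(th);tau=th-dl;U=np.radians(tau)
    mx=A+9.2*np.sin(T)+33*np.cos(T);mz=zf+33*np.sin(T)
    x=.4711+(mx+h*np.sin(U))/1000;z=(mz-h*np.cos(U))/1000
    print(dl,A,th,tau,np.round(ik(x,.148,z,tau),2))
E
```

```text
[0.426 1.874 0.841]
[0.464 1.973 0.483]
10 -25.5 28 18 [0.58 2.09 0.15]
10 -25.5 28 18 [0.63 2.1  0.1 ]
10 -44 28 18 [0.63 2.14 0.06]
10 -44 15 5 [0.64 1.98 0.43]
10 -44 0 -10 [0.71 1.8  0.8 ]
10 -33 0 -10 [0.72 1.77 0.82]
15 -25.5 28 13 [0.58 2.03 0.31]
15 -25.5 28 13 [0.63 2.04 0.25]
15 -44 28 13 [0.62 2.08 0.22]
15 -44 15 0 [0.65 1.92 0.57]
15 -44 0 -15 [0.74 1.74 0.93]
15 -33 0 -15 [0.75 1.71 0.94]
20 -25.5 28 8 [0.59 1.96 0.45]
20 -25.5 28 8 [0.63 1.97 0.4 ]
20 -44 28 8 [0.62 2.02 0.36]
20 -44 15 -5 [0.67 1.86 0.7 ]
20 -44 0 -20 [0.77 1.68 1.04]
20 -33 0 -20 [0.78 1.65 1.06]
25 -25.5 28 3 [0.6  1.9  0.59]
25 -25.5 28 3 [0.64 1.91 0.54]
25 -44 28 3 [0.63 1.96 0.51]
25 -44 15 -10 [0.69 1.8  0.83]
25 -44 0 -25 [0.8  1.62 1.16]
25 -33 0 -25 [0.81 1.59 1.18]
30 -25.5 28 -2 [0.62 1.84 0.72]
30 -25.5 28 -2 [0.66 1.85 0.67]
30 -44 28 -2 [0.64 1.89 0.64]
30 -44 15 -15 [0.72 1.73 0.95]
30 -44 0 -30 [0.84 1.56 1.27]
30 -33 0 -30 [0.85 1.53 1.28]
```

```bash
python3 - <<'E'
from h import *
Q=Rt(-15.3);p=np.array([.4658,-.1469,.0605]);delta(p,Q);delta(p-[0,0,.05],Q,(p,Q))
E
```

```text
drot [-1.40e-01 -1.00e-02  1.56e+01] dpos [0.0159 0.2943 0.0968]
drot [0. 0. 0.] dpos [0.   0.   0.05]
```

Call:
arm_command --delta_rot '[[0, 0, 2], [0, 0, 4], [0, 0, 7], [0, 0, 10], [0, 0, 13], [0, 0, 15.6], [0, 0, 15.6], [0, 0, 15.6], [0, 0, 15.6], [0, 0, 15.6], [0, 0, 15.6], [0, 0, 15.6]]' --delta_pos '[[0.001, 0.02, 0], [0.003, 0.055, 0], [0.005, 0.093, 0], [0.007, 0.132, 0.01], [0.009, 0.17, 0.03], [0.011, 0.205, 0.05], [0.013, 0.24, 0.07], [0.015, 0.27, 0.085], [0.016, 0.287, 0.093], [0.016, 0.294, 0.097], [0.016, 0.294, 0.097], [0.016, 0.294, 0.097]]' --gripper '[1, 1, 1, 1, 1, 1, 1, 1, 1, 1, 1, 1]'

```text
time: 9.22
position: [0.466, -0.1457, 0.0609]
tool_rot: [0.991, -0.133, -0.0, -0.002]
ft_force: [-0.1, 0.2, 0.3]
grip_width: 0.0167
grip_force: 50.0
```

```bash
python3 - <<'E'
from h import *
o=status.get_obs();print(o['time'],o['position'],o['ft_force'],o['q'].round(3))
Q=Rt(-15.3);p=np.array([.4658,-.1469,.0098]);delta(p,Q)
M=p+[0,0,.0095];Q2=Rt(-15.3,-17);delta(M+.0085*Q2[:,2],Q2,(p,Q))
E
```

```text
9.2167 [ 0.46601569 -0.14565886  0.06089634] [-0.13204867  0.16942495  0.31659156] [-0.534  0.622  1.903  0.004  0.618  1.3  ]
drot [-0.17  0.07  0.01] dpos [0.0002 0.0014 0.0511]
drot [ -0. -17.   0.] dpos [-0.0025  0.     -0.0014]
```

Call:
arm_command --delta_rot '[[0, 0, 0], [0, 0, 0], [0, 0, 0], [0, 0, 0], [0, 0, 0], [0, 0, 0], [0, 0, 0], [0, 0, 0], [0, 0, 0], [0, 0, 0]]' --delta_pos '[[0, 0.0005, 0.01], [0, 0.0005, 0.025], [0, 0.0005, 0.035], [0, 0.0005, 0.042], [0, 0.0005, 0.046], [0, 0.0005, 0.0485], [0, 0.0005, 0.05], [0, 0.0005, 0.051], [0, 0.0005, 0.051], [0, 0.0005, 0.051]]' --gripper '[1, 1, 1, 1, 1, 1, 1, 1, 1, 1]'

```text
time: 10.05
position: [0.4669, -0.1471, 0.0105]
tool_rot: [0.991, -0.133, 0.001, -0.001]
ft_force: [-0.5, -0.3, -0.3]
grip_width: 0.0168
grip_force: 50.0
```

Call:
arm_command --delta_rot '[[0, 0, 0], [0, 0, 0], [0, 0, 0], [0, 0, 0], [0, -3, 0], [0, -8, 0], [0, -13, 0], [0, -17, 0], [0, -17, 0], [0, -17, 0], [0, -17, 0]]' --delta_pos '[[0, 0, 0], [0, 0, 0], [0, 0, 0], [0, 0, 0], [0, 0, -0.001], [-0.001, 0, -0.002], [-0.002, 0, -0.0015], [-0.0025, 0, -0.0015], [-0.0025, 0, -0.0015], [-0.0025, 0, -0.0015], [-0.0025, 0, -0.0015]]' --gripper '[0.4, 0.3, 0.3, 0.3, 0.3, 0.3, 0.3, 0.3, 0.3, 0.3, 0.3]' --grip_force 6

```text
time: 10.97
position: [0.4632, -0.1457, 0.0116]
tool_rot: [0.98, -0.131, -0.146, -0.021]
ft_force: [-0.4, 0.1, 0.5]
grip_width: 0.0303
grip_force: 0.0
```

```bash
python3 - <<'E'
from h import *
o=status.get_obs();print(o['time'],o['position'],o['ft_force'],o['q'].round(3),o['grip_width'])
p=np.array([.4658,-.1469,.0095]);M=p+[0,0,.0095];Q2=Rt(-15.3,-17);delta(M+.0085*Q2[:,2],Q2)
c=snap('wrist','w3')
E
```

```text
10.9667 [ 0.46316912 -0.14566794  0.01160314] [-0.35834124  0.13715958  0.45690253] [-0.494  0.796  1.702 -0.079  0.936  1.399] 0.03034277973536696
drot [-0.14  0.02  0.08] dpos [0.0006 0.0005 0.0006]
```

View pics/w3.png

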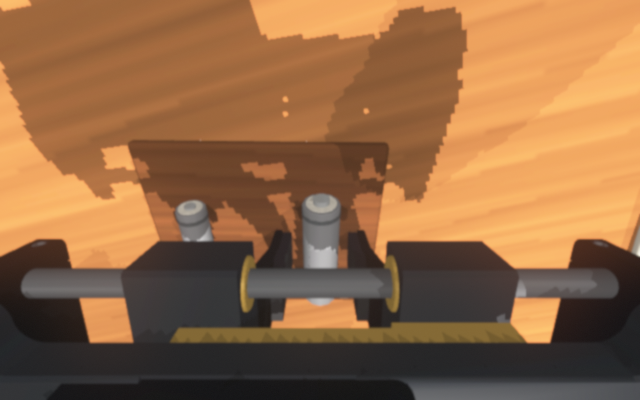

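The cell lies back in its groove, centred between the fingers (knob at about (321,203)). I'm regripping with the tool leaning 17°.

Call:
arm_command --delta_rot '[[0, 0, 0], [0, 0, 0], [0, 0, 0], [0, 0, 0], [0, 0, 0], [0, 0, 0], [0, 0, 0], [0, 0, 0]]' --delta_pos '[[0.0005, 0.0005, 0.0005], [0.0005, 0.0005, 0.0005], [0.0005, 0.0005, 0.0005], [0.0005, 0.0005, 0.0005], [0.0005, 0.0005, 0.0005], [0.0005, 0.0005, 0.0005], [0.0005, 0.0005, 0.0005], [0.0005, 0.0005, 0.0005]]' --gripper '[0.5, 0.7, 1, 1, 1, 1, 1, 1]' --grip_force 6

```text
time: 11.68
position: [0.464, -0.1464, 0.0113]
tool_rot: [0.98, -0.131, -0.147, -0.021]
ft_force: [-0.1, 2.2, 3.2]
grip_width: 0.0182
grip_force: 6.0
```

```bash
python3 - <<'E'
from h import *
o=status.get_obs();print(o['time'],o['position'],o['ft_force'],o['grip_width'],o['grip_force'])
Rr=R.from_quat(o['tool_rot']).as_matrix();print('tool frame F',Rr.T@o['ft_force'],'up in tool',Rr.T@[0,0,.1])
E
```

```text
11.6833 [ 0.46401342 -0.14639571  0.01125177] [-0.12993279  2.171543    3.22530274] 0.018223925286495146 5.995160713791847
tool frame F [-1.61094359 -2.06952914 -2.87349425] up in tool [-0.02932078 -0.00027894 -0.09560447]
```

Call:
arm_command --delta_rot '[[0, 0, 0], [0, 0, 0], [0, 0, 0], [0, 0, 0], [0, 0, 0], [0, 0, 0], [0, 0, 0], [0, 0, 0], [0, 0, 0], [0, 0, 0]]' --delta_pos '[[0, 0, 0], [0, 0, 0], [0, 0, 0], [-0.001, 0, -0.003], [-0.003, 0, -0.01], [-0.008, 0, -0.026], [-0.016, 0, -0.052], [-0.024, 0, -0.078], [-0.032, 0, -0.104], [-0.032, 0, -0.104]]' --gripper '[1, 1, 1, 1, 1, 1, 1, 1, 1, 1]' --grip_force 50

```text
time: 12.52
position: [0.4677, -0.1493, 0.1245]
tool_rot: [0.981, -0.131, -0.141, -0.018]
ft_force: [0.8, 0.1, 0.6]
grip_width: 0.0173
grip_force: 50.0
```

```bash
cat >> h.py <<'E'
DL=17;H=8.1
def tcp(A,zf,th): # cell tilt th; tool tilt th-DL
    t=np.radians(th);c,s=np.cos(t),np.sin(t);u=np.radians(th-DL)
    x=A+9.2*s+33*c+H*np.sin(u); z=zf+33*s-H*np.cos(u)
    y=np.radians(RYAW);return np.array([RX+np.cos(y)*x/1000,RY+np.sin(y)*x/1000,z/1000]),Rt(RYAW,th-DL)
E
python3 - <<'E'
from h import *
from ik import ik
o=status.get_obs();print(o['time'],o['position'],o['ft_force'],o['q'].round(3))
p,Q=tcp(-24,45,28);print(p);p2=p+[0,0,.06];delta(p2,Q);print(ik(*p2,11),ik(*p,11))
E
```

```text
12.5167 [ 0.46770194 -0.14934746  0.12451273] [0.83323746 0.07139881 0.61629728] [-0.496  0.612  1.652 -0.071  1.157  1.379]
[0.48210189 0.1478384  0.05254138]
drot [ -0.67  27.18 -15.57] dpos [-0.0583 -0.2905  0.0293]
(np.float64(0.4990083329153385), np.float64(1.9732854364670545), np.float64(0.47731266648802406)) (np.float64(0.6269168700526786), np.float64(2.0087070355185506), np.float64(0.31398253029918743))
```

Call:
arm_command --delta_rot '[[0, 1.4, -0.8], [-0.1, 4, -2.3], [-0.2, 8, -4.6], [-0.3, 12, -6.9], [-0.4, 16, -9.2], [-0.5, 20, -11.5], [-0.6, 24, -13.8], [-0.7, 27.2, -15.6], [-0.7, 27.2, -15.6], [-0.7, 27.2, -15.6], [-0.7, 27.2, -15.6], [-0.7, 27.2, -15.6]]' --delta_pos '[[-0.003, -0.015, 0.001], [-0.009, -0.045, 0.004], [-0.016, -0.08, 0.008], [-0.023, -0.115, 0.011], [-0.03, -0.15, 0.015], [-0.037, -0.185, 0.018], [-0.044, -0.22, 0.022], [-0.051, -0.255, 0.026], [-0.056, -0.278, 0.028], [-0.0583, -0.2905, 0.029], [-0.0583, -0.2905, 0.029], [-0.0583, -0.2905, 0.029]]' --gripper '[1, 1, 1, 1, 1, 1, 1, 1, 1, 1, 1, 1]'

```text
time: 13.52
position: [0.4791, 0.1506, 0.1099]
tool_rot: [0.996, 0.003, 0.092, -0.003]
ft_force: [-0.0, 0.7, 0.2]
grip_width: 0.0172
grip_force: 50.0
```

Call:
arm_command --delta_rot '[[0, 0, 0], [0, 0, 0], [0, 0, 0]]' --delta_pos '[[0, 0, 0], [0, 0, 0], [0, 0, 0]]' --gripper '[1, 1, 1]'

```text
time: 13.77
position: [0.479, 0.149, 0.1098]
tool_rot: [0.996, 0.001, 0.091, -0.003]
ft_force: [-0.2, -0.2, -0.6]
grip_width: 0.0174
grip_force: 50.0
```

```bash
python3 - <<'E'
from h import *
o=status.get_obs();print(o['time'],o['position'],o['ft_force'],o['q'].round(3))
p,Q=tcp(-24,45,28);delta(p,Q)
c=snap('wrist','w4');cv2.imwrite('pics/w4c.png',cv2.resize(c['pixels'][60:320,160:480],None,fx=2.3,fy=2.3,interpolation=cv2.INTER_CUBIC))
E
```

```text
13.7667 [0.47900755 0.14901271 0.10982191] [-0.16234491 -0.18916401 -0.56383433] [ 0.085  0.503  1.976 -0.021  0.48   1.672]
drot [-0.29  0.55 -0.17] dpos [-0.0073  0.0015  0.0569]
```

View pics/w4c.png

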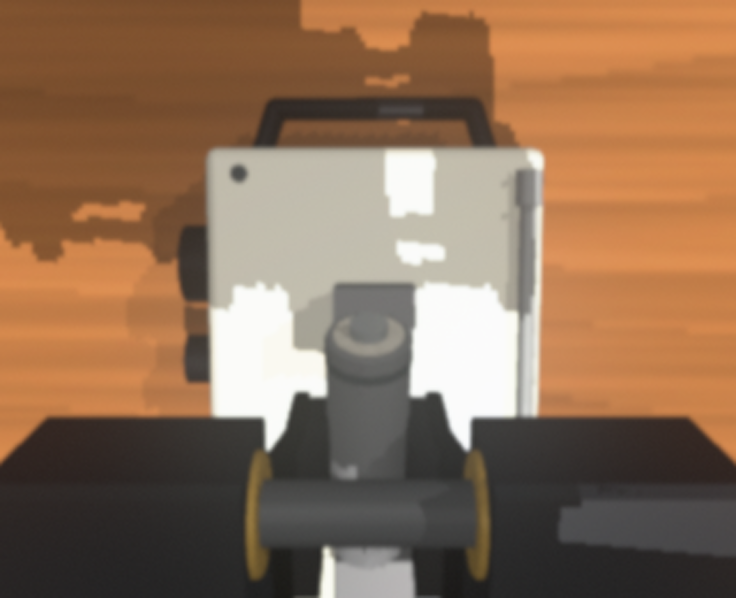

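The knob at crop (369,325) is lined up with the end wall at (374,300) to within 1.5 mm, so I'm descending.

Call:
arm_command --delta_rot '[[-0.3, 0.5, -0.2], [-0.3, 0.5, -0.2], [-0.3, 0.5, -0.2], [-0.3, 0.5, -0.2], [-0.3, 0.5, -0.2], [-0.3, 0.5, -0.2], [-0.3, 0.5, -0.2], [-0.3, 0.5, -0.2], [-0.3, 0.5, -0.2], [-0.3, 0.5, -0.2], [-0.3, 0.5, -0.2], [-0.3, 0.5, -0.2]]' --delta_pos '[[0, 0.001, 0.003], [-0.001, 0.0015, 0.01], [-0.0025, 0.0015, 0.02], [-0.004, 0.0015, 0.03], [-0.005, 0.0015, 0.04], [-0.006, 0.0015, 0.047], [-0.0066, 0.0015, 0.052], [-0.007, 0.0015, 0.055], [-0.0073, 0.0015, 0.057], [-0.0073, 0.0015, 0.057], [-0.0073, 0.0015, 0.057], [-0.0073, 0.0015, 0.057]]' --gripper '[1, 1, 1, 1, 1, 1, 1, 1, 1, 1, 1, 1]'

```text
time: 14.82
position: [0.4821, 0.149, 0.0528]
tool_rot: [0.995, 0.003, 0.096, -0.0]
ft_force: [-0.2, 0.1, -0.1]
grip_width: 0.0171
grip_force: 50.0
```

```bash
python3 - <<'E'
from h import *
o=status.get_obs();print(o['time'],o['position'],o['ft_force'],o['moment'].round(3),o['q'].round(3))
p,Q=tcp(-24,45,28);delta(p,Q)
for A in(-29,-33,-37,-41,-44):print(A);delta(tcp(A,45,28)[0],Q,(p,Q))
E
```

```text
14.8167 [0.48211749 0.14904438 0.05282757] [-0.21714645  0.05394756 -0.13084905] [0.049 0.107 0.069] [ 0.088  0.627  2.008 -0.05   0.316  1.699]
drot [-0.02  0.01  0.14] dpos [-0.0001  0.0012  0.0003]
-29
drot [0. 0. 0.] dpos [-0.0049  0.     -0.001 ]
-33
drot [0. 0. 0.] dpos [-0.0088  0.     -0.0017]
-37
drot [0. 0. 0.] dpos [-0.0128  0.     -0.0025]
-41
drot [0. 0. 0.] dpos [-0.0167  0.     -0.0032]
-44
drot [0. 0. 0.] dpos [-0.0196  0.     -0.0038]
```

Call:
arm_command --delta_rot '[[0, 0, 0.1], [0, 0, 0.1], [0, 0, 0.1], [0, 0, 0.1], [0, 0, 0.1], [0, 0, 0.1], [0, 0, 0.1]]' --delta_pos '[[-0.002, 0.001, -0.0004], [-0.004, 0.0012, -0.0008], [-0.006, 0.0012, -0.0012], [-0.008, 0.0012, -0.0015], [-0.01, 0.0012, -0.0019], [-0.01, 0.0012, -0.0019], [-0.01, 0.0012, -0.0019]]' --gripper '[1, 1, 1, 1, 1, 1, 1]'

```text
time: 15.4
position: [0.4731, 0.1478, 0.0529]
tool_rot: [0.995, 0.002, 0.097, -0.0]
ft_force: [3.0, -0.8, 0.5]
grip_width: 0.0173
grip_force: 50.0
```

```bash
python3 - <<'E'
from h import *
o=status.get_obs();print(o['time'],o['position'],o['ft_force'],o['moment'].round(3),o['q'].round(3))
for A in(-33,-34):
  p,Q=tcp(A,45,28);delta(p,Q)
E
```

```text
15.4 [0.47309898 0.14777347 0.05285764] [ 3.04798677 -0.76334632  0.46869467] [-0.075 -0.353 -0.002] [ 0.087  0.622  2.032 -0.053  0.295  1.703]
drot [-0.03 -0.12  0.04] dpos [-0.0001 -0.      0.0003]
drot [-0.03 -0.12  0.04] dpos [-0.001  -0.      0.0001]
```

Call:
arm_command --delta_rot '[[0, 0, 0], [0, 0, 0], [0, 0, 0], [0, 0, 0], [0, 0, 0], [0, 0, 0], [0, 0, 0], [0, 0, 0]]' --delta_pos '[[-0.002, 0, -0.0004], [-0.004, 0, -0.0008], [-0.006, 0, -0.0012], [-0.008, 0, -0.0015], [-0.0095, 0, -0.0018], [-0.011, 0, -0.0021], [-0.011, 0, -0.0021], [-0.011, 0, -0.0021]]' --gripper '[1, 1, 1, 1, 1, 1, 1, 1]'

```text
time: 16.07
position: [0.4662, 0.1479, 0.0537]
tool_rot: [0.995, 0.002, 0.101, -0.001]
ft_force: [8.5, -1.6, -2.6]
grip_width: 0.0171
grip_force: 50.0
```

```bash
python3 - <<'E'
from h import *
o=status.get_obs();print(o['time'],o['position'],o['ft_force'],o['moment'].round(3),o['q'].round(3))
for A in(-40,-43.5):
  p,Q=tcp(A,45,28);delta(p,Q)
E
```

```text
16.0667 [0.46615174 0.14788831 0.05367887] [ 8.51177776 -1.61531787 -2.62739359] [-0.261 -1.42  -0.017] [ 0.088  0.617  2.054 -0.06   0.269  1.711]
drot [-0.07 -0.62  0.04] dpos [-0.0003  0.0001  0.0011]
drot [-0.07 -0.62  0.04] dpos [-0.0037  0.0001  0.0004]
```

Call:
arm_command --delta_rot '[[0, -0.3, 0], [0, -0.6, 0], [0, -0.6, 0], [0, -0.6, 0], [0, -0.6, 0], [0, -0.6, 0]]' --delta_pos '[[-0.001, 0, 0.0005], [-0.002, 0, 0.0007], [-0.003, 0, 0.0006], [-0.0045, 0, 0.0004], [-0.0045, 0, 0.0004], [-0.0045, 0, 0.0004]]' --gripper '[1, 1, 1, 1, 1, 1]'

```text
time: 16.57
position: [0.4642, 0.148, 0.0532]
tool_rot: [0.995, 0.002, 0.098, -0.001]
ft_force: [10.9, -3.1, 0.6]
grip_width: 0.017
grip_force: 50.0
```

```bash
cat > st.py <<'E'
from h import *
def st():
    o=status.get_obs();print(round(o['time'],2),o['position'].round(4),'F',o['ft_force'].round(1),o['moment'].round(2),o['q'].round(3))
    tl=-np.degrees(np.arcsin(-R.from_quat(o['tool_rot']).as_matrix()[2,0]));tl=-tl
    print('tool tilt',round(tl,2));return o,tl
E
python3 - <<'E'
from st import *
o,tl=st()
p,Q=tcp(-43.5,45,28);delta(p,Q)
E
```

```text
16.57 [0.4642 0.148  0.0532] F [10.9 -3.1  0.6] [-0.37 -1.83 -0.05] [ 0.088  0.617  2.055 -0.056  0.273  1.707]
tool tilt -11.3
drot [-0.09 -0.3   0.04] dpos [-0.0016  0.0002  0.0003]
```

Call:
arm_command --delta_rot '[[0, -0.1, 0], [0, -0.3, 0], [0, -0.3, 0], [0, -0.3, 0], [0, -0.3, 0], [0, -0.3, 0]]' --delta_pos '[[-0.001, 0.0001, 0], [-0.002, 0.0002, 0], [-0.003, 0.0002, 0], [-0.003, 0.0002, 0], [-0.003, 0.0002, 0], [-0.003, 0.0002, 0]]' --gripper '[1, 1, 1, 1, 1, 1]'

```text
time: 17.07
position: [0.4627, 0.1479, 0.053]
tool_rot: [0.995, 0.002, 0.097, -0.001]
ft_force: [13.7, -2.3, 0.8]
grip_width: 0.017
grip_force: 50.0
```

```bash
python3 - <<'E'
from st import *
o,tl=st()
p,Q=tcp(-44,45,28);delta(p,Q)
c=snap('scene','sc2');u,v=proj('sc2',[.47,.147,.06]).astype(int);cv2.imwrite('pics/sc2c.png',cv2.resize(c['pixels'][v-45:v+40,u-55:u+55],None,fx=7,fy=7,interpolation=cv2.INTER_CUBIC))
E
```

```text
17.07 [0.4627 0.1479 0.053 ] F [13.7 -2.3  0.8] [-0.23 -2.04  0.02] [ 0.088  0.617  2.057 -0.053  0.273  1.705]
tool tilt -11.18
drot [-0.11 -0.18  0.02] dpos [-0.0007  0.0001  0.0003]
```

View pics/sc2c.png

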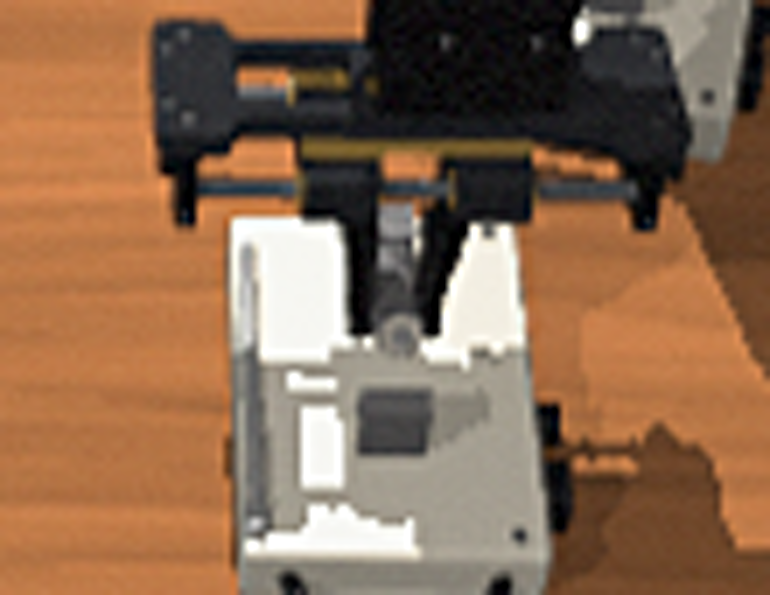

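The cell presses the spring back about 14 mm. Its knob is at crop (402,335), short of the lip block at (395,420), so it clears the lip. Next I'll compute the roll-down steps.

```bash
python3 - <<'E'
from h import *
S=[(28,45.3,-43.3)]+[(28-1.75*i,45.3-.06*i,-43.3-.5*min(i,4)/4) for i in range(1,17)]
for k in range(0,16,8):
    p0,Q0=tcp(S[k][2],S[k][1],S[k][0]);print(S[k])
    for s in S[k+1:k+9]:delta(tcp(s[2],s[1],s[0])[0],tcp(s[2],s[1],s[0])[1],(p0,Q0))
E
```

```text
(28, 45.3, -43.3)
drot [ 0.   -1.75  0.  ] dpos [-0.0003  0.      0.001 ]
drot [-0.  -3.5  0. ] dpos [-0.0007  0.      0.0019]
drot [-0.   -5.25 -0.  ] dpos [-0.0011 -0.      0.0029]
drot [-0. -7. -0.] dpos [-0.0016  0.      0.0038]
drot [-0.   -8.75  0.  ] dpos [-0.0019 -0.      0.0048]
drot [ -0.  -10.5   0. ] dpos [-0.0023  0.      0.0057]
drot [ -0.   -12.25   0.  ] dpos [-0.0027  0.      0.0067]
drot [ -0. -14.  -0.] dpos [-0.0032  0.      0.0077]
(14.0, 44.82, -43.8)
drot [ 0.   -1.75  0.  ] dpos [-0.0002  0.      0.001 ]
drot [ 0.  -3.5 -0. ] dpos [-0.0005 -0.      0.0021]
drot [ 0.   -5.25  0.  ] dpos [-0.0008  0.      0.0031]
drot [ 0. -7.  0.] dpos [-0.0011 -0.      0.0042]
drot [ 0.   -8.75  0.  ] dpos [-0.0015  0.      0.0052]
drot [ -0.  -10.5   0. ] dpos [-0.0019 -0.      0.0062]
drot [  0.   -12.25   0.  ] dpos [-0.0023 -0.      0.0073]
drot [ -0. -14.   0.] dpos [-0.0028  0.      0.0083]
```

Call:
arm_command --delta_rot '[[0, -1.75, 0], [0, -3.5, 0], [0, -5.25, 0], [0, -7, 0], [0, -7, 0], [0, -7, 0]]' --delta_pos '[[-0.0003, 0, 0.001], [-0.0007, 0, 0.0019], [-0.0011, 0, 0.0029], [-0.0016, 0, 0.0038], [-0.0016, 0, 0.0038], [-0.0016, 0, 0.0038]]' --gripper '[1, 1, 1, 1, 1, 1]'

```text
time: 17.62
position: [0.4624, 0.1478, 0.0486]
tool_rot: [0.999, 0.002, 0.037, -0.001]
ft_force: [12.6, -0.7, 2.5]
grip_width: 0.0174
grip_force: 50.0
```

```bash
python3 - <<'E'
from st import *
o,tl=st()
p,Q=tcp(-43.8,45.06,21);delta(p,Q)
E
```

```text
17.62 [0.4624 0.1478 0.0486] F [12.6 -0.7  2.5] [-0.1  -2.11 -0.01] [ 0.081  0.633  1.971 -0.009  0.464  1.657]
tool tilt -4.22
drot [-0.09 -0.22  0.01] dpos [-0.0004  0.     -0.0002]
```

Call:
arm_command --delta_rot '[[0, -0.2, 0], [0, -1.9, 0], [0, -3.7, 0], [0, -5.4, 0], [0, -7.2, 0], [0, -7.2, 0], [0, -7.2, 0]]' --delta_pos '[[-0.0015, 0, 0], [-0.0018, 0, 0.001], [-0.0021, 0, 0.002], [-0.0024, 0, 0.003], [-0.0027, 0, 0.004], [-0.0027, 0, 0.004], [-0.0027, 0, 0.004]]' --gripper '[1, 1, 1, 1, 1, 1, 1]'

```text
time: 18.2
position: [0.4605, 0.1478, 0.0439]
tool_rot: [1.0, 0.002, -0.025, -0.001]
ft_force: [13.9, 0.4, 1.8]
grip_width: 0.0171
grip_force: 50.0
```

```bash
python3 - <<'E'
from st import *
o,tl=st()
p,Q=tcp(-43.8,44.82,14);delta(p,Q)
E
```

```text
18.2 [0.4605 0.1478 0.0439] F [13.9  0.4  1.8] [-0.01 -2.28 -0.01] [0.076 0.663 1.887 0.009 0.643 1.636]
tool tilt 2.9
drot [-0.09 -0.1   0.  ] dpos [ 0.0005  0.     -0.0008]
```

Call:
arm_command --delta_rot '[[0, -1.75, 0], [0, -3.5, 0], [0, -5.25, 0], [0, -7, 0], [0, -7, 0], [0, -7, 0]]' --delta_pos '[[-0.0003, 0, 0.0008], [-0.0006, 0, 0.0017], [-0.0009, 0, 0.0026], [-0.0012, 0, 0.0035], [-0.0012, 0, 0.0035], [-0.0012, 0, 0.0035]]' --gripper '[1, 1, 1, 1, 1, 1]'

```text
time: 18.7
position: [0.4589, 0.1477, 0.0398]
tool_rot: [0.996, 0.002, -0.086, -0.001]
ft_force: [13.7, 0.1, 1.7]
grip_width: 0.0174
grip_force: 50.0
```

```bash
python3 - <<'E'
from st import *
o,tl=st()
p,Q=tcp(-43.8,44.4,7);delta(p,Q)
E
```

```text
18.7 [0.4589 0.1477 0.0398] F [13.7  0.1  1.7] [ 0.05 -2.32  0.  ] [0.071 0.701 1.803 0.018 0.81  1.625]
tool tilt 9.91
drot [-0.08 -0.09 -0.  ] dpos [ 0.0007 -0.     -0.0007]
```

```bash
python3 - <<'E'
from h import *
p0,Q0=tcp(-44.5,43.8,7)
for th in(5,3.5,1.75,0):delta(*tcp(-44.5,43.8,th),(p0,Q0))
E
```

```text
drot [-0. -2.  0.] dpos [-0.0003 -0.      0.0012]
drot [-0.  -3.5  0. ] dpos [-0.0005 -0.      0.002 ]
drot [ 0.   -5.25  0.  ] dpos [-0.0008 -0.      0.003 ]
drot [-0. -7.  0.] dpos [-0.0012 -0.      0.0041]
```

Call:
arm_command --delta_rot '[[0, -1.5, 0], [0, -3, 0], [0, -4.5, 0], [0, -5.5, 0], [0, -5.5, 0], [0, -5.5, 0]]' --delta_pos '[[-0.0002, 0, 0.0008], [-0.0004, 0, 0.0016], [-0.0006, 0, 0.0024], [-0.0008, 0, 0.003], [-0.0008, 0, 0.003], [-0.0008, 0, 0.003]]' --gripper '[1, 1, 1, 1, 1, 1]'

```text
time: 19.2
position: [0.4582, 0.1477, 0.0367]
tool_rot: [0.991, 0.002, -0.133, -0.0]
ft_force: [15.8, 0.2, 1.2]
grip_width: 0.0174
grip_force: 50.8
```

```bash
python3 - <<'E'
from st import *
o,tl=st()
p,Q=tcp(-44,43.8,0);delta(p,Q)
E
```

```text
19.2 [0.4582 0.1477 0.0367] F [15.8  0.2  1.2] [ 0.07 -2.47 -0.  ] [0.067 0.737 1.738 0.023 0.933 1.619]
tool tilt 15.3
drot [-0.08 -1.7   0.01] dpos [-0.0002 -0.      0.0008]
```

Call:
arm_command --delta_rot '[[0, -0.8, 0], [0, -1.6, 0], [0, -1.6, 0], [0, -1.6, 0]]' --delta_pos '[[0.0004, 0, 0.0003], [0.0006, 0, 0.0006], [0.0006, 0, 0.0006], [0.0006, 0, 0.0006]]' --gripper '[1, 1, 1, 1]'

```text
time: 19.53
position: [0.4581, 0.1477, 0.036]
tool_rot: [0.989, 0.002, -0.147, -0.0]
ft_force: [14.9, -0.5, 2.6]
grip_width: 0.0171
grip_force: 50.6
```

```bash
python3 - <<'E'
from st import *
o,tl=st()
p,Q=tcp(-44,43.3,0);delta(p,Q)
c=snap('wrist','w5');cv2.imwrite('pics/w5c.png',cv2.resize(c['pixels'][60:320,160:480],None,fx=2.3,fy=2.3,interpolation=cv2.INTER_CUBIC))
E
```

```text
19.53 [0.4581 0.1477 0.036 ] F [14.9 -0.5  2.6] [ 0.11 -2.5  -0.04] [0.066 0.748 1.718 0.024 0.97  1.617]
tool tilt 16.94
drot [-0.07 -0.06  0.01] dpos [-0.0002 -0.      0.0006]
```

View pics/w5c.png

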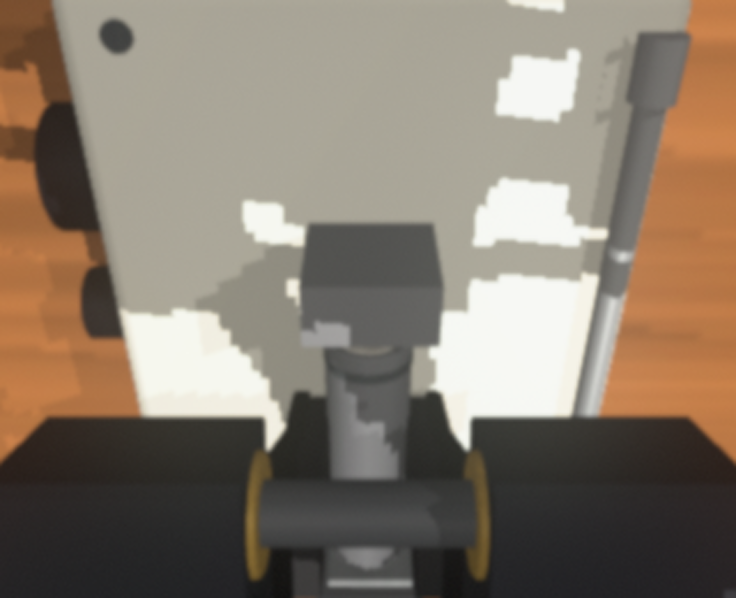

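The wrist view shows the cell level, with its shoulder at crop (369,365) just behind and below the lip (centre x≈371). It has passed the lip and is centred. Now I'll lower it gently into the saddles.

Call:
arm_command --delta_rot '[[0, 0, 0], [0, 0, 0], [0, 0, 0]]' --delta_pos '[[0.0001, 0, 0.0003], [0.0002, 0, 0.0006], [0.0002, 0, 0.0006]]' --gripper '[1, 1, 1]'

```text
time: 19.83
position: [0.4581, 0.1477, 0.0357]
tool_rot: [0.989, 0.002, -0.147, -0.0]
ft_force: [15.4, -0.3, 4.3]
grip_width: 0.0174
grip_force: 50.7
```

Call:
arm_command --delta_rot '[[0, 0, 0], [0, 0, 0], [0, 0, 0]]' --delta_pos '[[0.0001, 0, 0.0003], [0.0001, 0, 0.0003], [0.0001, 0, 0.0003]]' --gripper '[1, 1, 1]'

```text
time: 20.08
position: [0.4581, 0.1476, 0.0355]
tool_rot: [0.989, 0.002, -0.147, -0.0]
ft_force: [15.4, -0.3, 5.1]
grip_width: 0.0173
grip_force: 50.6
```

```bash
python3 - <<'E'
from st import *
o,tl=st()
p,Q=tcp(-44,43,0);delta(p,Q)
E
```

```text
20.08 [0.4581 0.1476 0.0355] F [15.4 -0.3  5.1] [-0.03 -2.31 -0.03] [0.066 0.749 1.719 0.023 0.969 1.617]
tool tilt 16.92
drot [-0.06 -0.08  0.01] dpos [-0.0003 -0.0002  0.0004]
```

Call:
arm_command --delta_rot '[[0, -0.4, 0], [0, -0.7, 0], [0, -0.7, 0]]' --delta_pos '[[0, 0, 0.0001], [0, 0, 0.0002], [0, 0, 0.0002]]' --gripper '[1, 1, 1]'

```text
time: 20.33
position: [0.4581, 0.1475, 0.0354]
tool_rot: [0.988, 0.002, -0.153, -0.0]
ft_force: [14.0, -0.7, 6.7]
grip_width: 0.0173
grip_force: 50.6
```

```bash
python3 - <<'E'
from st import *
o,tl=st()
E
```

```text
20.33 [0.4581 0.1475 0.0354] F [14.  -0.7  6.7] [-0.08 -2.26 -0.  ] [0.066 0.753 1.71  0.024 0.986 1.617]
tool tilt 17.64
```

Call:
arm_command --delta_rot '[[0, 0.1, 0], [0, 0.2, 0], [0, 0.3, 0], [0, 0.3, 0]]' --delta_pos '[[0.0012, 0, -0.0006], [0.0024, 0, -0.0011], [0.0037, 0, -0.0017], [0.0037, 0, -0.0017]]' --gripper '[1, 1, 1, 1]'

```text
time: 20.67
position: [0.4596, 0.1475, 0.0355]
tool_rot: [0.988, 0.002, -0.153, -0.0]
ft_force: [11.9, -1.2, 5.0]
grip_width: 0.0173
grip_force: 50.0
```

```bash
python3 - <<'E'
from st import *
o,tl=st()
E
```

```text
20.67 [0.4596 0.1475 0.0355] F [11.9 -1.2  5. ] [-0.06 -1.9  -0.04] [0.066 0.754 1.706 0.024 0.988 1.617]
tool tilt 17.63
```

Call:
arm_command --delta_rot '[[0, 0.1, 0], [0, 0.2, 0], [0, 0.3, 0], [0, 0.3, 0]]' --delta_pos '[[0.0012, 0, -0.0006], [0.0024, 0, -0.0011], [0.0037, 0, -0.0017], [0.0037, 0, -0.0017]]' --gripper '[1, 1, 1, 1]'

```text
time: 21.0
position: [0.4619, 0.1475, 0.0356]
tool_rot: [0.988, 0.002, -0.153, -0.0]
ft_force: [9.4, -0.7, 2.5]
grip_width: 0.0171
grip_force: 50.0
```

Call:
arm_command --delta_rot '[[0, 0.1, 0], [0, 0.2, 0], [0, 0.3, 0], [0, 0.3, 0]]' --delta_pos '[[0.0012, 0, -0.0006], [0.0024, 0, -0.0011], [0.0037, 0, -0.0017], [0.0037, 0, -0.0017]]' --gripper '[1, 1, 1, 1]'

```text
time: 21.33
position: [0.4641, 0.1476, 0.0357]
tool_rot: [0.988, 0.002, -0.152, 0.0]
ft_force: [8.3, -0.3, -0.3]
grip_width: 0.0174
grip_force: 50.0
```

Call:
arm_command --delta_rot '[[0, 0.1, 0], [0, 0.2, 0], [0, 0.2, 0], [0, 0.2, 0]]' --delta_pos '[[0.0013, 0, -0.0004], [0.0026, 0, -0.0008], [0.0039, 0, -0.0011], [0.0039, 0, -0.0011]]' --gripper '[1, 1, 1, 1]'

```text
time: 21.67
position: [0.4662, 0.1475, 0.0356]
tool_rot: [0.988, 0.002, -0.152, 0.0]
ft_force: [5.9, -0.3, 1.7]
grip_width: 0.0171
grip_force: 50.0
```

```bash
python3 - <<'E'
from st import *
o,tl=st()
p,Q=tcp(-33,43,0);delta(p,Q)
E
```

```text
21.67 [0.4662 0.1475 0.0356] F [ 5.9 -0.3  1.7] [-0.02 -1.09  0.01] [0.065 0.758 1.691 0.022 0.998 1.617]
tool tilt 17.52
drot [-0.01  0.52  0.03] dpos [ 0.0025 -0.0003 -0.0004]
```

Call:
arm_command --delta_rot '[[0, 0.1, 0], [0, 0.1, 0], [0, 0.1, 0]]' --delta_pos '[[0.0012, 0, -0.0003], [0.0024, 0, -0.0006], [0.0024, 0, -0.0006]]' --gripper '[1, 1, 1]'

```text
time: 21.92
position: [0.4672, 0.1474, 0.0355]
tool_rot: [0.988, 0.002, -0.153, 0.0]
ft_force: [5.0, -0.1, 2.6]
grip_width: 0.0173
grip_force: 50.0
```

Call:
arm_command --delta_rot '[[0, 0, 0], [0, 0, 0], [0, 0, 0]]' --delta_pos '[[0.001, 0, -0.0002], [0.001, 0, -0.0002], [0.001, 0, -0.0002]]' --gripper '[1, 1, 1]'

```text
time: 22.17
position: [0.4673, 0.1473, 0.0354]
tool_rot: [0.988, 0.002, -0.154, 0.0]
ft_force: [4.7, -1.7, 3.9]
grip_width: 0.017
grip_force: 50.0
```

```bash
python3 - <<'E'
from st import *
o,tl=st()
p,Q=tcp(-33,43,0);delta(p,Q)
E
```

```text
22.17 [0.4673 0.1473 0.0354] F [ 4.7 -1.7  3.9] [-0.18 -0.75  0.05] [0.065 0.76  1.686 0.022 1.004 1.617]
tool tilt 17.72
drot [0.02 0.72 0.04] dpos [ 0.0014 -0.0004 -0.0003]
```

Call:
arm_command --delta_rot '[[0, 0.2, 0], [0, 0.2, 0], [0, 0.2, 0]]' --delta_pos '[[0.0006, 0, -0.0006], [0.0012, 0, -0.0008], [0.0012, 0, -0.0008]]' --gripper '[1, 1, 1]'

```text
time: 22.42
position: [0.4678, 0.1474, 0.0355]
tool_rot: [0.988, 0.002, -0.153, 0.0]
ft_force: [3.5, -1.6, 1.5]
grip_width: 0.0171
grip_force: 50.0
```

```bash
python3 - <<'E'
from st import *
o,tl=st()
E
```

```text
22.42 [0.4678 0.1474 0.0355] F [ 3.5 -1.6  1.5] [-0.27 -0.71  0.09] [0.065 0.76  1.685 0.022 1.003 1.617]
tool tilt 17.63
```

Call:
arm_command --delta_rot '[[0, 0, 0], [0, 0, 0], [0, 0, 0]]' --delta_pos '[[0, 0, 0], [0, 0, 0], [0, 0, 0]]' --gripper '[1, 1, 1]' --grip_force 8

```text
time: 22.67
position: [0.4674, 0.1474, 0.0355]
tool_rot: [0.988, 0.002, -0.154, 0.0]
ft_force: [1.1, -2.6, 1.7]
grip_width: 0.0183
grip_force: 8.0
```

Call:
arm_command --delta_rot '[[0, 0, 0], [0, 0, 0], [0, 0, 0], [0, 0, 0], [0, 0, 0], [0, 0, 0]]' --delta_pos '[[0, 0, 0], [0, 0, 0], [0, 0, 0], [0, 0, 0], [0, 0, 0], [0, 0, 0]]' --gripper '[0.6, 0.5, 0.4, 0.3, 0.3, 0.3]' --grip_force 5

```text
time: 23.17
position: [0.4679, 0.1477, 0.0355]
tool_rot: [0.988, 0.002, -0.153, 0.0]
ft_force: [-0.2, -0.5, -0.3]
grip_width: 0.0297
grip_force: 0.0
```

```bash
python3 - <<'E'
from st import *
o,tl=st()
c=snap('wrist','w6')
Rr=R.from_quat(o['tool_rot']).as_matrix();print(o['grip_width'],Rr.T@[0,0,.1])
E
```

```text
23.17 [0.4679 0.1477 0.0355] F [-0.2 -0.5 -0.3] [ 0.04 -0.21  0.05] [0.066 0.76  1.685 0.022 1.003 1.617]
tool tilt 17.61
0.02965366108477963 [-3.02591986e-02 -3.34738407e-05 -9.53120128e-02]
```

Call:
arm_command --delta_rot '[[0, 0, 0], [0, 0, 0], [0, 0, 0], [0, 0, 0], [0, 0, 0], [0, 6, 0], [0, 12, 0], [0, 17.6, 0], [0, 17.6, 0], [0, 17.6, 0], [0, 17.6, 0]]' --delta_pos '[[-0.001, 0, -0.003], [-0.003, 0, -0.01], [-0.008, 0, -0.024], [-0.014, 0, -0.045], [-0.022, 0, -0.068], [-0.033, 0, -0.085], [-0.05, 0, -0.095], [-0.065, 0, -0.1], [-0.065, 0, -0.1], [-0.065, 0, -0.1], [-0.065, 0, -0.1]]' --gripper '[0.3, 0.3, 0.3, 0.3, 0.3, 0.3, 0.3, 0.3, 0.3, 0.3, 0.3]'

```text
time: 24.13
position: [0.4376, 0.1475, 0.1515]
tool_rot: [1.0, 0.002, 0.002, -0.0]
ft_force: [1.1, 0.2, 0.0]
grip_width: 0.0306
grip_force: 0.0
```

```bash
python3 - <<'E'
from st import *
o,tl=st()
c=snap('wrist','w7');im=c['pixels'].astype(int)
W=lambda x,y,z:[RX+x/1000,RY+y/1000,z/1000]
for n,q in [('lip edge',(26,0,56)),('flat top',(-33,0,52)),('mid L',(0,9.2,43)),('mid R',(0,-9.2,43)),('rear L',(-30,9.2,43)),('front L',(22,9.2,43)),('front R',(22,-9.2,43)),('rear R',(-30,-9.2,43))]:print(n,proj('w7',W(*q)).round(1))
def row(x):
    u,v=proj('w7',W(x,0,43));v=int(v);print(x,v,int(u)-25,' '.join(f'{int(k)}' for k in im[v,int(u)-25:int(u)+26].mean(1)))
row(15);row(-15)
u,v=proj('w7',W(-33,0,52)).astype(int);print(v-25,[int(k) for k in im[v-25:v+30,u].mean(1)])
E
```

```text
24.13 [0.4376 0.1475 0.1515] F [1.1 0.2 0. ] [ 0.01  0.03 -0.01] [0.082 0.425 1.907 0.    0.806 1.649]
tool tilt -0.18
lip edge [320.2 126.4]
flat top [319.9 196.9]
mid L [309.2 156.6]
mid R [330.9 156.7]
rear L [309.4 190.7]
front L [309.1 130.2]
front R [331.2 130.3]
rear R [330.4 190.8]
15 138 295 235 235 235 235 235 235 235 235 235 235 233 219 177 138 112 95 89 90 92 94 96 98 99 101 102 102 104 107 108 111 120 134 138 134 132 148 195 231 241 242 242 242 242 242 241 242 241 242 242 242 242
-15 173 294 236 236 236 236 236 236 236 236 236 234 224 195 168 150 138 123 110 110 117 125 132 137 143 149 155 160 164 164 161 158 153 149 144 138 132 136 178 228 241 243 243 243 243 243 243 243 243 243 243 243 243
171 [160, 160, 160, 160, 161, 162, 161, 161, 162, 162, 162, 162, 162, 163, 163, 163, 163, 164, 164, 164, 164, 164, 156, 140, 117, 111, 131, 165, 187, 179, 149, 127, 133, 150, 150, 132, 116, 119, 135, 135, 111, 90, 87, 91, 106, 134, 155, 162, 163, 163, 163, 163, 163, 163, 164]
```

```bash
python3 - <<'E'
from st import *
im=cv2.imread('pics/w7.png').astype(int)
print(90,[int(k) for k in im[90:145,320].mean(1)])
print(90,[int(k) for k in im[90:145,311].mean(1)])
W=lambda x,y,z:[RX+x/1000,RY+y/1000,z/1000]
for q in[(26,0,53.7),(33,0,56.2),(40,0,56.2),(25,0,43),(-29,0,56),(-33,0,56),(-34,0,56),(-33,0,52.2),(-48,0,58),(-66,0,58)]:print(q,proj('w7',W(*q)).round(1))
E
```

```text
90 [164, 164, 164, 164, 164, 164, 164, 163, 163, 164, 164, 163, 164, 164, 164, 164, 164, 159, 144, 121, 104, 101, 100, 100, 100, 100, 101, 101, 101, 101, 101, 101, 101, 101, 100, 95, 87, 80, 86, 93, 100, 101, 101, 102, 101, 102, 103, 102, 102, 104, 105, 106, 106, 107, 106]
90 [164, 164, 164, 163, 164, 164, 164, 164, 164, 164, 164, 164, 164, 164, 164, 164, 163, 157, 141, 114, 101, 100, 100, 99, 100, 101, 100, 100, 100, 101, 101, 101, 101, 101, 99, 95, 85, 80, 81, 85, 87, 87, 88, 88, 88, 89, 88, 89, 89, 90, 90, 90, 90, 90, 90]
(26, 0, 53.7) [320.2 126.2]
(33, 0, 56.2) [320.2 117.2]
(40, 0, 56.2) [320.3 107.9]
(25, 0, 43) [320.2 126.6]
(-29, 0, 56) [319.9 193.6]
(-33, 0, 56) [319.9 198.2]
(-34, 0, 56) [319.9 199.3]
(-33, 0, 52.2) [319.9 196.9]
(-48, 0, 58) [319.8 215.9]
(-66, 0, 58) [319.7 235.6]
```

```bash
python3 -c "
from rig import robot
print(robot.hand_in())"
```

```text
the job is handed in; nothing more can be done
None
```

The fat cell is in the correct radio's holder, released with the arm clear, and I handed the job in at about 24 s; the hand-in returned no verdict. The last wrist picture, checked by numbers only, puts the flat end on the spring plate about 4 mm back and the far end under the lip.

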